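# Hold the spring arm of a letter rack open against its stop

## Task

The letter rack on the desk has a sprung press arm that lies along its fence. Swing the arm open (the upright knob at its end is the handle), slowly, feeling for the stop hidden in the pivot body, and keep it pressed firmly against that stop without forcing it, so that I can slip the letters in; never let the arm snap back, and leave the stamp, stapler and mug alone. Finish while still holding the arm at the stop: do not let go.

Things in the scene. Friction and masses are not known exactly. Their poses are not given: they have to be found in the camera images.
- letter_rack: Fixed grey letter rack: base plate 180 mm (x) by 230 mm (y), its top 10 mm above the desk, with a thin fence 51 mm high along the whole far edge, 72 mm to +x of the origin. Origin on the desk under the plate (which reaches 95 mm to -x, 85 mm to +x, 115 mm to each side in y); +x points from the open front to the fence, z up.
- pivot_body: Fixed black round pivot body, 60 mm across, 62 mm high, with a coil spring and cap, near the rack's far left corner. It carries the press arm and hides its stop. Origin on the pivot axis at the top of the base plate, 45 mm to +x and 85 mm to +y of the rack's origin; axes parallel to the rack's.
- pivot (a point): Point on the vertical pivot axis at the height of point knob, 72 mm above the desk. The stop inside is set anew each time, unseen, somewhere between 0.8 and 1.4 rad of arm angle. It is a slightly yielding buffer, felt as a steep rise of force (1 to 2 N per mm at the knob). Pressing with 3 to 12 N more at the knob than the spring needs is right; under 1.5 N is not seated, over 17 N is forcing it.
- knob (a point): Middle of the upright knob at the free end of the press arm, 120 mm from the pivot axis, 72 mm above the desk; moves with the arm; at rest 25 mm from the fence. The knob is a black round post 16 mm in diameter, free from 44 to 96 mm above the desk, with a 19 mm button as its top 4 mm. The flat aluminium arm under it is 8 mm thick (a 22 mm boss under the knob), its top 43 mm above the desk.
- press_arm (a joint): Angle of the press arm about the vertical pivot axis, rad: 0 at rest with the arm along the fence (from the pivot to the rack's -y). It grows as the arm swings open, away from the fence towards the rack's -x (clockwise from above). A spring always pulls it back to 0: at the knob it takes about 1.5 N to start and 2.5 N more per radian (0.2 N per cm of travel) until the stop.
- rubber_stamp: Loose rubber stamp with wooden handle, 28x52x74 mm, standing to the rack's -y side. Origin under its centre. Leave alone.
- stapler: Loose desk stapler, 36x152x41 mm, in front of the rack. Origin under its centre, length along its y. Leave alone.
- mug: Loose green mug, 86x118x96 mm, to the rack's +y side. Origin under its centre. Leave alone.

How it is judged:
By the outcome, as a careful person would: the job done as asked, in the order asked, and still so for the second after the job is handed in, while the arm keeps its last pose, push and grip.
It also fails if it takes over 58 s, if anything falls off the work surface, if the arm or the gripper's body presses on something with over 40 N, if the wrist force passes 120 N, or if a joint passes its speed limit or range.

## Robot

A 7-joint arm with a two-finger parallel gripper is mounted at the origin on a cart in front of the work surface, level with it; the furniture and walls round the work are solid. World frame = base frame: x ahead of the robot, y to its left, z up, the work surface at z = 0. Lengths are in m, angles in rad, forces in N, time in s.
With the tool pointing down it reaches from about 0.425 to 0.875 m from the base axis. Payload 8.4 kg.
Tool frame: the origin (TCP) lies between the finger pads; the fingertips stand 11 mm ahead of it and the grasp point (between the pads) lies 8 mm behind it (ctrl.finger_overhang is the distance from the TCP to the fingertips, in m); z points along the fingers, y is the direction in which the jaws open and shut (so a half turn about z gives the same grasp; the last joint's range is limited). The gripper opens to 85 mm and grips with 20 to 120 N. Pads are 22 mm wide; open, the fingers measure 114 mm over their backs; the gripper's body (76 mm by 85 mm) begins 54 mm behind the grasp point. The pads swing forward as they close: fully open they stand 13 mm farther back than shut.
Start: joints at [-1.269, 0.333, 0.04, 1.465, -0.013, 1.343, -0.059], TCP at [0.254, 0.598, 0.242] pointing down, gripper open.
Joint ranges: [-2.58, 2.58], [-0.38, 2.09], [-1.3, 1.39], [0.25, 2.4], [-1.5, 4.64], [0.08, 2.09], [-2.65, 2.65]. Speed limits (rad/s): [2.22, 2.22, 2.79, 2.79, 3.14, 3.14, 3.14].

## Interface

Orientations are given as a unit quaternion [w, x, y, z].
In Python, from station import ctrl gives the robot as it stands. Calls block until the motion is done:
- ctrl.movep(position, orientation): joint-space move of the TCP to a pose.
- ctrl.servo_line(position, rate=0.15, frame=None, threshold=None): straight line of the TCP; frame=None keeps the orientation; rate is the mean speed in m/s. With threshold (N) it stops when the force on the tool has changed by that much, and returns True; else False.
- ctrl.move_joints(angles): joint-space move.
- ctrl.let_go() and ctrl.close(): open the fingers fully, or close them until they stop; the grip force is fixed at half the most.
- ctrl.hold(seconds).
- ctrl.inverse_kinematics(position, orientation): joint angles nearest the present ones, or None.
- ctrl.grab_frame(name): name is "scene" or "top" or "wrist"; returns a dict with "image" (400x640x3 uint8, blue, green, red), "K" (3x3 intrinsics, pixels), "rvec" (rotation vector, rad) and "tvec" (3), from world to camera coordinates, as OpenCV has them; the wrist camera has in their place "mount" (4x4, takes a point from camera to tool coordinates, whose origin is the TCP and whose axes are the flange's). Camera axes: x right, y down, z forward; pixel columns grow to the right and rows downward; lengths in m; the calibration is good to about 2 mm. A picture is of the moment at which its call begins: read the wrist's pose just before it. There is no depth.
A pose or a line that the arm cannot do raises ctrl.IKError and nothing moves.
- ctrl.job_done(): hands the job in, once; it reports no verdict.
Readings, each from a call of its own:
- ctrl.current_time(): time.
- ctrl.current_qpos(): joint angles.
- ctrl.current_joint_velocities(): joint speeds.
- ctrl.current_joint_efforts(): joint torques, N m.
- ctrl.current_position(): TCP position.
- ctrl.current_tool_rot(): TCP orientation.
- ctrl.current_force(): force on the tool from outside, world axes, zero at the start.
- ctrl.current_torque(): the same for the moment, N m.
- ctrl.current_grip_width(): finger opening in m.
Only numpy, scipy, OpenCV 4.12 (cv2) and the standard library are available. Lean on these libraries where they do the work, as an engineer would, in place of code of your own. Each camera call takes 0.05 s, during which the arm holds its last target.

## Working session

There is one attempt and no reset: what is moved stays moved. The work goes in short steps, each a Python script; the robot and the scene stay as the last script left them, time stands still between calls to the robot, and variables do not carry over. Pictures are saved under pics/ and viewed, and the job is handed in when it is done.

```bash
mkdir -p pics; ls; python3 - <<'E'
from station import ctrl
import cv2
print(ctrl.current_time(),ctrl.current_position(),ctrl.current_tool_rot(),ctrl.current_grip_width(),ctrl.finger_overhang)
for n in("scene","top","wrist"):
    f=ctrl.grab_frame(n); cv2.imwrite(f"pics/{n}0.png",f["image"])
    import pickle; pickle.dump(f,open(f"pics/{n}0.pkl","wb"))
E
```

```text
pics
0.0 [0.25340972 0.59808948 0.24144589] [-1.11463311e-04  1.99032838e-01  9.79992493e-01 -7.94255437e-04] 0.08564499892188085 0.011
```

View pics/scene0.png

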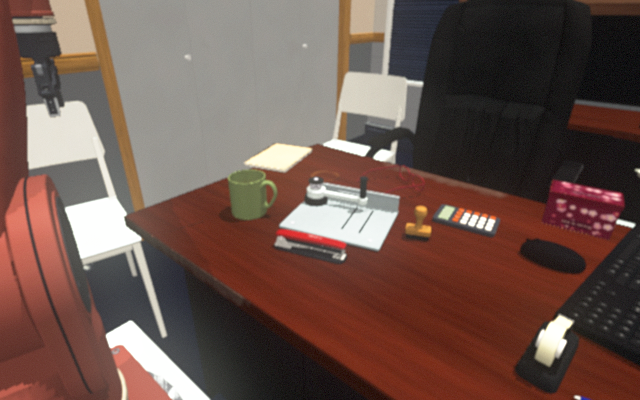

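View pics/top0.png

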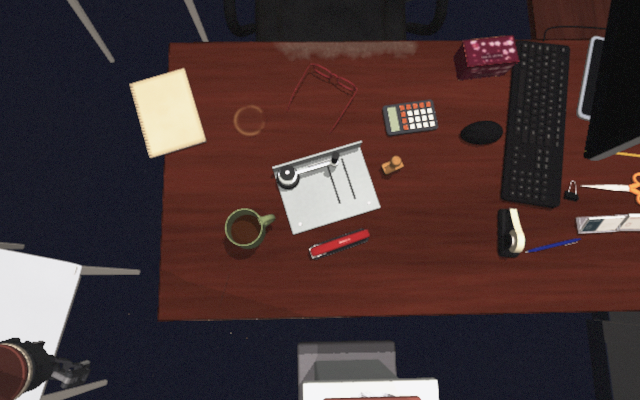

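View pics/wrist0.png

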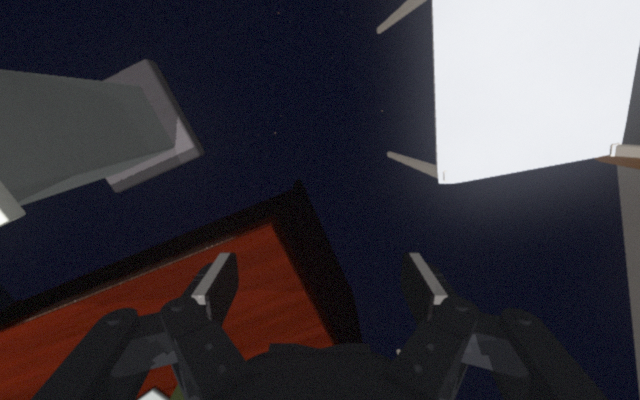

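The top view shows the rack at about (330,188), with the pivot near (288,176) and the knob near (335,158). The stamp is at (392,165), the stapler at (340,243) and the mug at (245,228). I'll enlarge the area around the rack.

```bash
python3 - <<'E'
import cv2,pickle,numpy as np
f=pickle.load(open("pics/top0.pkl","rb"))
c=f["image"][130:270,215:415]; cv2.imwrite("pics/topc.png",cv2.resize(c,None,fx=4,fy=4,interpolation=cv2.INTER_CUBIC))
R=cv2.Rodrigues(f["rvec"])[0]; print(f["K"],R,-R.T@f["tvec"].ravel())
E
```

```text
[[462.40803046   0.         312.92211502]
 [  0.         462.40803046 200.12060304]
 [  0.           0.           1.        ]] [[-0.02022481 -0.99954178  0.02252073]
 [-0.98233749  0.01567556 -0.18645998]
 [ 0.18602151 -0.02589407 -0.98220441]] [0.36728187 0.15395017 1.1450487 ]
```

View pics/topc.png

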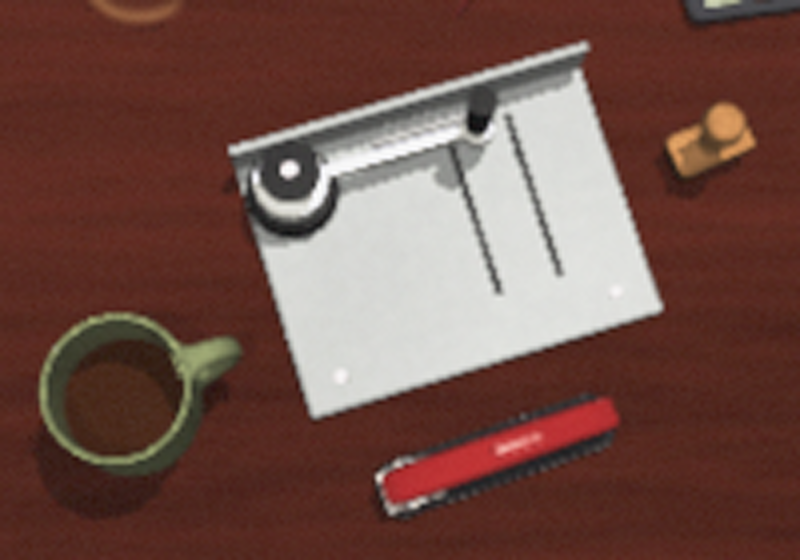

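Crop pixels: plate front corners (313,418) and (663,310), fence top ends (230,149) and (588,43), cap (289,168), knob top (482,95). I'll fit the rack pose to these.

```bash
cat > h.py <<'E'
import cv2,pickle,numpy as np
from scipy.optimize import least_squares
def fit():
    f=pickle.load(open("pics/top0.pkl","rb"))
    px=np.array([(313,418),(663,310),(482,95),(289,168),(230,149),(588,43)])/4.+[215,130]-.375
    ob=np.array([(-.095,.115,.010),(-.095,-.115,.010),(.045,-.035,.096),(.045,.085,.078),(.074,.115,.051),(.074,-.115,.051)])
    w=np.array([1,1,1,.4,.6,.6])
    def W(p,o):
        c,s=np.cos(p[2]),np.sin(p[2]); o=np.atleast_2d(o)
        return np.c_[p[0]+c*o[:,0]-s*o[:,1],p[1]+s*o[:,0]+c*o[:,1],o[:,2]]
    r=lambda p:((cv2.projectPoints(W(p,ob),f["rvec"],f["tvec"],f["K"],None)[0][:,0]-px)*w[:,None]).ravel()
    s=least_squares(r,[.6,.1,.25]); return s.x,s.fun.reshape(-1,2),W
E
python3 - <<'E'
from h import *
p,r,W=fit(); print(p,r.round(2)); print(W(p,[(.045,.085,.072),(.045,-.035,.072)]))
f=pickle.load(open("pics/top0.pkl","rb"));R=cv2.Rodrigues(f["rvec"])[0];C=-R.T@f["tvec"].ravel()
for n,uv,z in[("mug rim R",(190,380),.096),("handle tip",(240,345),.05),("stamp top",(725,122),.07),("stamp L",(668,150),.01),("stapler top left",(385,480),.04),("stapler r",(615,405),.04)]:
    u=np.array(uv)/4+[215,130]; d=R.T@np.linalg.inv(f["K"])@[*u,1]; print(n,C+d*(z-C[2])/d[2])
E
```

```text
[0.62159426 0.09212102 0.28542213] [[-0.25 -0.09]
 [ 0.25 -0.43]
 [ 0.23  1.08]
 [-0.02 -0.27]
 [-0.11 -0.4 ]
 [-0.29 -0.44]]
[[0.64084087 0.18635248 0.072     ]
 [0.67462837 0.07120733 0.072     ]]
mug rim R [0.51005271 0.24247913 0.096     ]
handle tip [0.5368805  0.21654875 0.05      ]
stamp top [ 0.66509915 -0.07773547  0.07      ]
stamp L [ 0.66382945 -0.05329143  0.01      ]
stapler top left [0.45561869 0.13125308 0.04      ]
stapler r [ 0.49810991 -0.00814316  0.04      ]
```

```bash
cat >> h.py <<'E'
P,_,_W=fit(); YAW=P[2]; PIV=_W(P,[(.045,.085,0)])[0][:2]
def quat(phi): # tool down, tool y at world angle phi
    t=(phi+np.pi/2)/2; return np.array([0,np.cos(t),np.sin(t),0])
def knob(a,rad=.12,piv=None):
    piv=PIV if piv is None else piv
    th=YAW-np.pi/2-a; return piv+rad*np.array([np.cos(th),np.sin(th)])
E
python3 - <<'E'
from h import *
from station import ctrl
for off in(0,np.pi):
  for a in(0,.4,.8,1.2,1.5):
    q=quat(YAW+off-a); k=knob(a)
    for z in (.068,.2):
      r=ctrl.inverse_kinematics([*k,z],q); print(off,a,z,k.round(3),None if r is None else np.round(r,2))
print(ctrl.current_time())
E
```

```text
0 0 0.068 [0.675 0.071] [-0.6   0.59  0.6   1.59 -0.36  1.07  0.38]
0 0 0.2 [0.675 0.071] [-0.63  0.47  0.64  1.47 -0.29  1.3   0.32]
0 0.4 0.068 [0.627 0.067] [-0.64  0.5   0.6   1.72 -0.32  1.02 -0.04]
0 0.4 0.2 [0.627 0.067] [-0.69  0.37  0.66  1.6  -0.23  1.26 -0.11]
0 0.8 0.068 [0.582 0.082] [-0.71  0.41  0.6   1.83 -0.28  0.98 -0.5 ]
0 0.8 0.2 [0.582 0.082] [-0.76  0.26  0.65  1.71 -0.17  1.23 -0.58]
0 1.2 0.068 [0.546 0.113] [-0.78  0.34  0.59  1.91 -0.23  0.96 -1.  ]
0 1.2 0.2 [0.546 0.113] [-0.81  0.19  0.6   1.78 -0.11  1.21 -1.1 ]
0 1.5 0.068 [0.528 0.145] [-0.85  0.32  0.58  1.93 -0.22  0.95 -1.37]
0 1.5 0.2 [0.528 0.145] [-0.88  0.16  0.6   1.8  -0.1   1.21 -1.47]
3.141592653589793 0 0.068 [0.675 0.071] [-0.93  0.89  1.21  1.61 -0.86  1.26 -2.42]
3.141592653589793 0 0.2 [0.675 0.071] [-0.93  0.7   1.21  1.48 -0.66  1.41 -2.55]
3.141592653589793 0.4 0.068 [0.627 0.067] [ 0.61  0.72 -1.1   1.66  0.68  1.2   2.38]
3.141592653589793 0.4 0.2 [0.627 0.067] [ 0.61  0.55 -1.1   1.53  0.49  1.37  2.5 ]
3.141592653589793 0.8 0.068 [0.582 0.082] [-0.47  0.37  0.31  1.82 -0.13  0.97  2.52]
3.141592653589793 0.8 0.2 [0.582 0.082] [-0.54  0.24  0.39  1.7  -0.1   1.23  2.49]
3.141592653589793 1.2 0.068 [0.546 0.113] [-0.57  0.31  0.33  1.9  -0.13  0.95  2.05]
3.141592653589793 1.2 0.2 [0.546 0.113] [-0.63  0.17  0.39  1.77 -0.07  1.21  2.01]
3.141592653589793 1.5 0.068 [0.528 0.145] [-0.63  0.3   0.33  1.92 -0.12  0.94  1.68]
3.141592653589793 1.5 0.2 [0.528 0.145] [-0.68  0.15  0.37  1.79 -0.06  1.21  1.63]
0.15
```

Offset 0 keeps every joint well inside its range. I'll go above the knob and check with the wrist camera.

```bash
python3 - <<'E'
from h import *
from station import ctrl
ctrl.movep([*knob(0),.2],quat(YAW))
print(ctrl.current_time(),ctrl.current_position(),ctrl.current_force())
f=ctrl.grab_frame("wrist"); f["p"]=ctrl.current_position();f["q"]=ctrl.current_tool_rot();print(f["mount"])
pickle.dump(f,open("pics/w1.pkl","wb")); im=f["image"].copy()
from scipy.spatial.transform import Rotation as Ro
q=f["q"];T=np.eye(4);T[:3,:3]=Ro.from_quat([*q[1:],q[0]]).as_matrix();T[:3,3]=f["p"]
Ti=np.linalg.inv(T@f["mount"])
for X in([*knob(0),.096],[*knob(0),.044],[*PIV,.078]):
    u=cv2.projectPoints(np.array([X]),cv2.Rodrigues(Ti[:3,:3])[0],Ti[:3,3],f["K"],None)[0].ravel();print(u); cv2.circle(im,(int(u[0]),int(u[1])),4,(0,0,255),1)
cv2.imwrite("pics/w1.png",im)
E
```

```text
2.55 [0.67448771 0.07298841 0.19990662] [-0.20048744 -0.19933468  0.05086533]
[[-1.16642798e-03 -9.50269888e-01 -3.11425398e-01  7.99200350e-02]
 [ 9.99999317e-01 -1.12999843e-03 -2.97418588e-04 -3.55212489e-04]
 [-6.92822812e-05 -3.11425533e-01  9.50270558e-01 -1.31560715e-01]
 [ 0.00000000e+00  0.00000000e+00  0.00000000e+00  1.00000000e+00]]
[319.24587459 203.69901171]
[319.21860175 187.56521374]
[319.40226001  55.92948409]
```

View pics/w1.png

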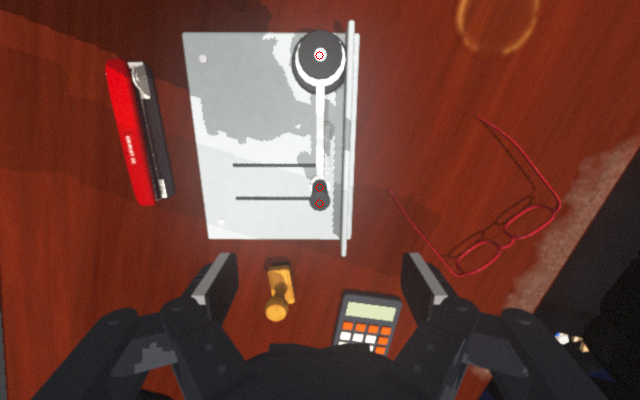

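The wrist view puts the knob button at (319,203) and the cap at (319,56), both on the predicted marks, so the pose is good to about 1 mm. Next I'll descend and grip.

```bash
python3 - <<'E'
from h import *
from station import ctrl
print(ctrl.servo_line([*knob(0),.068],rate=.06,frame=quat(YAW),threshold=6))
ctrl.hold(.3)
print(ctrl.current_time(),ctrl.current_position(),knob(0),ctrl.current_force())
ctrl.close(); ctrl.hold(.2)
print(ctrl.current_time(),ctrl.current_position(),ctrl.current_force(),ctrl.current_torque(),ctrl.current_grip_width())
f=ctrl.grab_frame("wrist");cv2.imwrite("pics/w2.png",f["image"])
E
```

```text
False
5.25 [0.67467462 0.07121803 0.06807029] [0.67462837 0.07120733] [-0.46067078 -0.09798075  0.51083966]
6.1 [0.67485424 0.07123889 0.06813607] [ 2.07620425 -0.01665527  0.64080529] [ 0.08721017 -0.43800446 -0.02993331] 0.015190915014936968
```

View pics/w2.png

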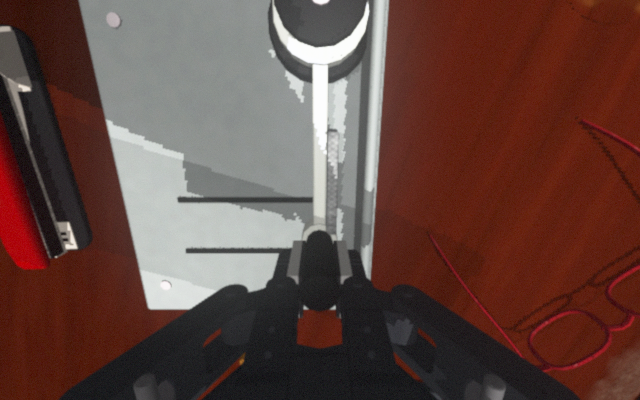

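The knob sits centred between the pads at about (320,265), with a grip width of 15.2 mm. I'll swing slowly along the arc and log the tangential and radial force.

```bash
cat >> h.py <<'E'
F0=np.array([-.33,-.15,.5])
def read(ctrl,n=3):
    F=[]
    for _ in range(n): F.append(ctrl.current_force()); ctrl.hold(.02)
    F=np.mean(F,0)-F0
    p=ctrl.current_position(); d=p[:2]-PIV; a=YAW-np.pi/2-np.arctan2(d[1],d[0]); r=np.hypot(*d)
    er=d/r; t=np.array([er[1],-er[0]])
    ft=-F[:2]@t
    print(f"T{ctrl.current_time():.2f} a={a:.4f} r={r*1e3:.1f} res={ft:.2f} exc={ft-1.5-2.5*a:.2f} rad={F[:2]@er:.2f} Fz={F[2]:.2f}")
    return a,ft-1.5-2.5*a,F[:2]@er,r
def step(ctrl,a,rad,rate,z=.068):
    ctrl.servo_line([*knob(a,rad),z],rate=rate,frame=quat(YAW-a)); return read(ctrl)
E
python3 - <<'E'
from h import *
from station import ctrl
read(ctrl); rad=.12
for a in np.arange(.05,.451,.05):
    _,e,fr,_=step(ctrl,a,rad,.02)
    rad+=np.clip(fr*.0001,-.0006,.0006)
    if abs(e)>5 or abs(fr)>20: break
print(rad)
E
```

```text
T6.20 a=-0.0017 r=120.0 res=2.66 exc=1.16 rad=0.11 Fz=0.34
T6.70 a=0.0499 r=120.0 res=1.38 exc=-0.25 rad=0.41 Fz=1.18
T7.20 a=0.0999 r=120.0 res=2.15 exc=0.40 rad=-0.34 Fz=1.57
T7.70 a=0.1501 r=120.0 res=2.05 exc=0.17 rad=-0.41 Fz=1.74
T8.20 a=0.2001 r=119.9 res=1.81 exc=-0.19 rad=-0.87 Fz=2.50
T8.70 a=0.2500 r=119.9 res=2.29 exc=0.16 rad=-0.35 Fz=1.99
T9.20 a=0.3001 r=119.9 res=1.84 exc=-0.41 rad=-0.03 Fz=2.83
T9.70 a=0.3504 r=119.9 res=1.75 exc=-0.63 rad=0.26 Fz=3.21
T10.20 a=0.4004 r=119.9 res=1.86 exc=-0.64 rad=1.37 Fz=2.67
T10.70 a=0.4502 r=119.9 res=2.03 exc=-0.60 rad=0.06 Fz=2.68
0.12001040535405183
```

```bash
python3 - <<'E'
from h import *
from station import ctrl
a=.45; rad=.12; hist=[]
while a<1.48:
    a+=.04 if a<.74 else .015
    _,e,fr,_=step(ctrl,a,rad,.02)
    rad+=np.clip(fr*.0001,-.0006,.0006)
    b=np.median(hist[-8:]) if len(hist)>3 else -.5
    if e-b>2.5 or abs(fr)>20: break
    hist.append(e)
    if ctrl.current_time()>42: break
print(a,rad,b,e-b); ctrl.hold(.3); read(ctrl,10)
E
```

```text
T11.14 a=0.4901 r=119.9 res=1.73 exc=-0.99 rad=-0.27 Fz=2.89
T11.58 a=0.5304 r=120.0 res=2.10 exc=-0.73 rad=0.40 Fz=3.02
T12.03 a=0.5700 r=120.0 res=2.22 exc=-0.70 rad=-0.37 Fz=3.45
T12.47 a=0.6100 r=120.0 res=2.04 exc=-0.98 rad=0.24 Fz=3.14
T12.91 a=0.6501 r=120.0 res=1.69 exc=-1.44 rad=0.86 Fz=2.84
T13.35 a=0.6902 r=120.1 res=1.73 exc=-1.49 rad=0.59 Fz=2.52
T13.79 a=0.7300 r=120.1 res=1.75 exc=-1.57 rad=-0.17 Fz=2.38
T14.23 a=0.7698 r=120.2 res=1.80 exc=-1.62 rad=0.40 Fz=3.48
T14.53 a=0.7851 r=120.2 res=2.23 exc=-1.23 rad=0.41 Fz=2.89
T14.83 a=0.8000 r=120.2 res=2.12 exc=-1.38 rad=0.01 Fz=2.95
T15.13 a=0.8153 r=120.2 res=1.77 exc=-1.77 rad=-0.35 Fz=1.87
T15.43 a=0.8298 r=120.2 res=2.20 exc=-1.38 rad=0.00 Fz=2.70
T15.73 a=0.8452 r=120.3 res=1.81 exc=-1.81 rad=0.50 Fz=2.70
T16.03 a=0.8605 r=120.3 res=2.35 exc=-1.30 rad=1.02 Fz=2.63
T16.33 a=0.8755 r=120.3 res=2.29 exc=-1.40 rad=0.34 Fz=2.84
T16.63 a=0.8905 r=120.3 res=1.84 exc=-1.88 rad=0.55 Fz=2.08
T16.93 a=0.9057 r=120.3 res=1.57 exc=-2.19 rad=-0.56 Fz=2.21
T17.23 a=0.9202 r=120.4 res=2.10 exc=-1.70 rad=-0.08 Fz=2.73
T17.53 a=0.9352 r=120.4 res=1.92 exc=-1.92 rad=0.20 Fz=2.48
T17.83 a=0.9499 r=120.4 res=1.63 exc=-2.25 rad=-0.24 Fz=2.00
T18.13 a=0.9642 r=120.4 res=2.07 exc=-1.84 rad=0.72 Fz=2.55
T18.43 a=0.9778 r=120.3 res=4.25 exc=0.30 rad=-0.50 Fz=0.76
T18.73 a=0.9922 r=120.4 res=5.11 exc=1.12 rad=-1.07 Fz=1.09
0.9950000000000004 0.12026424954014284 -1.8634720927112927 2.9884121245343835
T19.20 a=0.9920 r=120.4 res=5.18 exc=1.20 rad=-0.83 Fz=0.79
```

Contact is at about 0.967 rad, where the force rises at roughly 1 to 1.5 N/mm. I'll press on gently until there is about 7 N beyond the spring.

```bash
python3 - <<'E'
from h import *
from station import ctrl
a=.995
while a<1.06:
    a+=.007
    _,e,fr,_=step(ctrl,a,.1203,.01)
    if e>5.0 or abs(fr)>15: break
ctrl.hold(.4); print(a); read(ctrl,20)
print(ctrl.current_grip_width())
f=ctrl.grab_frame("wrist");cv2.imwrite("pics/w3.png",f["image"])
f=ctrl.grab_frame("top");cv2.imwrite("pics/t3.png",cv2.resize(f["image"][110:290,195:435],None,fx=3,fy=3,interpolation=2))
E
```

```text
T19.50 a=0.9986 r=120.4 res=5.96 exc=1.97 rad=-0.29 Fz=0.50
T19.80 a=1.0044 r=120.4 res=5.81 exc=1.80 rad=-0.88 Fz=0.45
T20.10 a=1.0103 r=120.4 res=6.46 exc=2.43 rad=-0.68 Fz=-0.45
T20.40 a=1.0164 r=120.4 res=6.81 exc=2.77 rad=-0.85 Fz=0.06
T20.70 a=1.0223 r=120.4 res=7.73 exc=3.67 rad=-0.85 Fz=-0.73
T21.00 a=1.0280 r=120.4 res=7.85 exc=3.78 rad=-1.31 Fz=-1.85
T21.30 a=1.0340 r=120.4 res=8.67 exc=4.58 rad=-1.88 Fz=-1.65
T21.60 a=1.0398 r=120.4 res=9.13 exc=5.03 rad=-1.82 Fz=-1.73
1.0509999999999993
T22.33 a=1.0399 r=120.4 res=9.20 exc=5.10 rad=-1.55 Fz=-1.91
0.015483234278768604
```

View pics/w3.png

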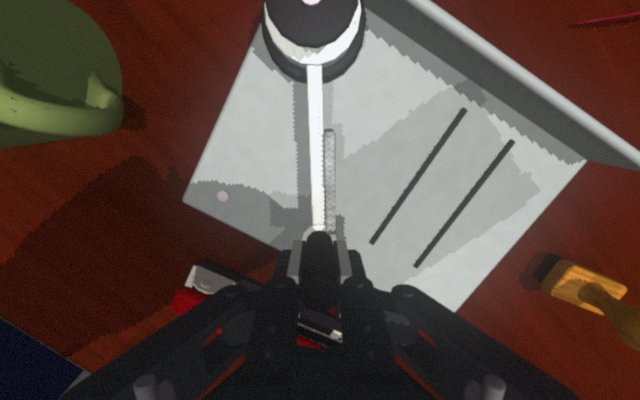

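View pics/t3.png

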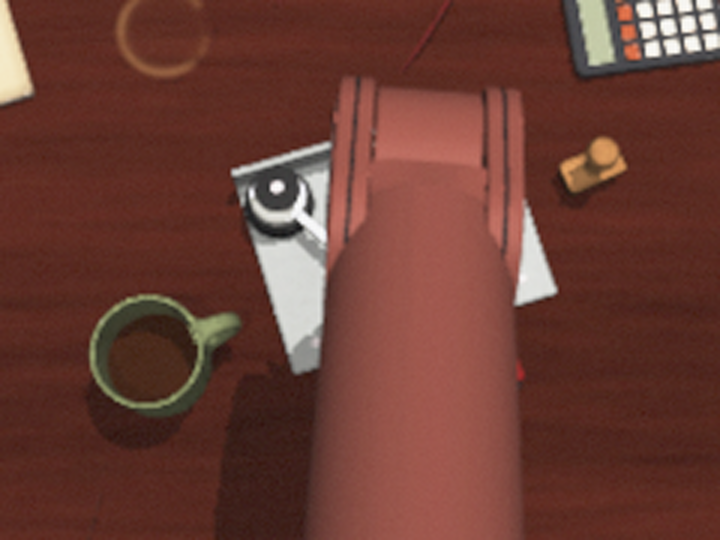

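The wrist view shows the knob still centred in the pads at (320,265). The arm is open, and the mug, stapler and stamp haven't moved. The spring read lower than specified before contact, so I'll check whether a gripper yaw moment explains that.

```bash
python3 - <<'E'
from h import *
from station import ctrl
M=[];F=[]
for _ in range(15): M.append(ctrl.current_torque());F.append(ctrl.current_force());ctrl.hold(.02)
print(np.mean(M,0),np.mean(F,0),ctrl.current_position(),ctrl.current_tool_rot(),quat(YAW-1.051),quat(YAW-1.0399),ctrl.current_time())
E
```

```text
[-0.96050701 -1.43793686  0.30090469] [ 7.26720431 -5.44270082 -1.51905582] [0.55836654 0.09861478 0.06815433] [9.55837823e-04 9.20118803e-01 3.91637679e-01 6.34850473e-04] [0.         0.92004178 0.39182027 0.        ] [0.         0.91785302 0.39692045 0.        ] 22.6833
```

The measured +0.30 N·m yaw moment means the gripper adds about 2.5 N of opening push at the knob. Total push is then about 11.7 N against about 4.1 N of spring, so the stop carries about 7.6 N. Counting knob force alone gives 5.1 N, so it's within 3–12 N either way. The reading is steady, so I'll hand in while holding.

```bash
python3 - <<'E'
from h import *
from station import ctrl
ctrl.hold(.5); read(ctrl,10); print(ctrl.current_torque(),ctrl.current_grip_width())
ctrl.job_done()
E
```

```text
T23.35 a=1.0398 r=120.4 res=9.27 exc=5.17 rad=-1.76 Fz=-1.52
[-0.91105222 -1.4360027   0.32768574] 0.015133541491601931
the job is handed in; nothing more can be done
```

The press arm is open against its stop and the gripper is still holding the knob. I handed the job in at about 23.4 s.

- **Swing:** I gripped the knob and swung the arm along its arc at about 2 cm/s. The force rose steeply at about 0.967 rad, which I took as the stop. I then pressed in small steps to 1.040 rad and held.
- **Push on the stop:** It was steady for the last second or so, at about 9.3 N on the knob. That is 5.2 N more than the stated spring needs, or about 7.6 N counting the gripper's measured yaw moment. Both are within 3–12 N.
- **Disagreement:** Before contact the knob force read up to about 2 N below the stated spring force. The yaw moment measured at the stop is the right size to explain this, but I did not measure it before contact.
- **Stop stiffness:** It felt slightly soft, about 0.9 N/mm by raw force against the stated 1–2 N/mm.
- **Surroundings:** The knob was still centred in the pads (grip width 15 mm). The last pictures showed the stamp, stapler and mug apparently unmoved, though the robot arm hid most of the stapler in the top view.

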